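# Load the coffee caddy: clip on the camping cups and snap in the scoop

## Task

Get the coffee caddy ready to be carried out: take every steel camping cup down from the cup rack, stand it on the caddy's tray in front of the rail and snap its carabiner handle on to one of the rail's eyes, one cup to an eye, with the gate fully shut again around the eye. Also press the handle of the steel coffee scoop down into the pair of sprung clips behind the rail until it is fully home and both jaws have shut over it. Leave the other things on the counter where they are.

Things in the scene. Friction and masses are not known exactly. Their poses are not given: they have to be found in the camera images.
- cup0: steel camping cup, 120 g, plain cylinder 52 mm across, 70 mm tall; 2 or 3 alike are present. Origin: centre of underside; z up its axis; +x from the axis out along its carabiner handle (8 mm thick in y, from x = 26 to 60 mm): upper arm z = 62 to 68, lower arm z = 6 to 12, on the outer side (x = 54 to 60) a nose from the upper arm down to z = 48, below it the sprung gate, z = 12 to 46 mm
- cup1: cup like cup0, same frame. Inside of its handle loop: x = 26 to 54, z = 12 to 62 mm. At the start each cup hangs upright on a rack hook by its upper arm, underside 10 mm above the table, handle towards the rack's rails (cup +x = rack +x)
- cup2: cup like cup0, same frame. Clipped: it stands on the caddy tray and the eye's crossbar passes through its loop at z = 57 mm of the cup, x between 28 and 53 mm (41 is good), within 14 mm of the handle's plane
- gate0 (a joint): gate of cup0: bar 5 mm thick hinged at its foot (cup x = 57, z = 12 mm); 0 = shut, in line with the nose, up to 0.75 rad as its tip swings in towards the cup; sprung shut. A bar pushed level against it, towards the cup (2 to 3 N), at cup z = 34 to 44 mm opens it and passes under the nose
- gate1 (a joint): gate of cup1, as gate0. To clip: hold the cup 13 to 23 mm above the tray with its gate facing the eye, push it along cup +x until the eye's bar is at cup x = 41 mm or so, then let it down to the tray: the bar comes up behind the nose and the gate snaps shut below it
- gate2 (a joint): gate of cup2, as gate0
- rack: fixed steel cup rack, +x towards its rails (faces x = 62 mm, tops 74 mm, end posts as high at y = +-163). Origin: table under the middle cup. Cup axes at x = 0, y = -118, 0, 118 mm. Each hook: 6 mm wire, level leg at x = 41, z = 69 mm from 12 mm on the cup's +y side to 12 mm on its -y side, where it turns up to z = 82. Free a cup: lift 13 mm or more, move 22 mm or more to -y, then away to -x
- caddy: fixed plywood caddy, origin at table height under the middle cup place; +x from the cup places (x about 0, y = -102, 0, 102 mm) to the rail along y (x = 66 to 84, z = 62 to 74 mm) between two end boards (x = 30 to 130, y = +-143 to 155, to z = 74). Tray top z = 12 mm, x = -50 to 165, y = -155 to 155 mm, no rim
- clip_seat (a point): axis of the seated scoop handle, midway between two fork clips behind the rail (caddy x = 125, z = 44 mm), frame as the caddy's. Clips 12 mm wide, 32 mm to either side along y; fingers fit between. Fixed flared prong on the +x side (top z = 66), sprung jaw on the -x side (top z = 65) whose round nose leans over the opening: press down, 10 to 20 N in all, and the jaws snap over the handle
- scoop: loose steel coffee scoop with tamper end, 162 mm long, 90 g, lying level on the table between rack and caddy. Origin: underside, below the middle of the round handle (12 mm thick, along x, axis at z = 18 mm, clear from x = -55 to 55). Bowl 40 mm wide, 25 mm high at +x (to 95 mm), tamper disc 36 mm across at -x (to -67 mm). Either end may point either way in the clips
- scoop_mid (a point): middle of the scoop's handle, on its axis; axes as the scoop's
- eye0 (a point): middle of the crossbar of a fixed staple eye on the caddy rail (caddy x = 41, z = 69 mm, that is 57 mm above the tray), axes as the caddy's: 6 mm round steel, crossbar along y, its two arms 24 mm apart in the clear, running 25 mm back along +x to the rail. Any cup to any eye, one cup each
- eye1 (a point): middle of the crossbar of a fixed staple eye on the caddy rail (caddy x = 41, z = 69 mm, that is 57 mm above the tray), axes as the caddy's: 6 mm round steel, crossbar along y, its two arms 24 mm apart in the clear, running 25 mm back along +x to the rail. Any cup to any eye, one cup each
- eye2 (a point): middle of the crossbar of a fixed staple eye on the caddy rail (caddy x = 41, z = 69 mm, that is 57 mm above the tray), axes as the caddy's: 6 mm round steel, crossbar along y, its two arms 24 mm apart in the clear, running 25 mm back along +x to the rail. Any cup to any eye, one cup each
- jaw0 (a joint): sprung jaw of the clip on the caddy's -y side: 0 = shut, grows as it is pushed back (to 0.6 rad)
- jaw1 (a joint): sprung jaw of the clip on the caddy's +y side: 0 = shut, grows as it is pushed back (to 0.6 rad)
- mug: bystander: white china mug standing upside down, 82 mm wide, 82 mm tall; origin: centre of its underside; leave it alone
- capsule0: bystander: loose coffee capsule, 37 mm wide, 29 mm tall; origin: centre of its underside; leave it alone
- capsule1: bystander: loose coffee capsule, 37 mm wide, 29 mm tall; origin: centre of its underside; leave it alone
- capsule2: bystander: loose coffee capsule, 37 mm wide, 29 mm tall; origin: centre of its underside; leave it alone
- tin: bystander: white sugar tin, 68 mm wide, 85 mm tall; origin: centre of its underside; leave it alone
There are look-alikes about, which are no part of the job. What is shaped like the scoop but green, pink or purple is not meant.

How it is judged:
By the outcome, as a careful person would: the job done as asked, in the order asked, and still so for the second after the job is handed in, with the robot touching nothing.
Of cup0, cup1, cup2 only 2 to 3 are there at a start; the rules pass over those that are not, and their reading is None.
At some moment in a run one of scoop may be knocked a few centimetres aside while the robot is not near it.
Once in a run the grip may slacken for a moment while it holds something.
It also fails if it takes over 210 s, if anything falls off the work surface, if the arm or the gripper's body presses on something with over 40 N, if the wrist force passes 120 N, or if a joint passes its speed limit or range.

## Robot

A 7-joint arm with a two-finger parallel gripper is mounted at the origin on the work surface. World frame = base frame: x ahead of the robot, y to its left, z up, the work surface at z = 0. Lengths are in m, angles in rad, forces in N, time in s.
With the tool pointing down it reaches from about 0.4 to 0.85 m from the base axis. Payload 4.5 kg.
Tool frame: the origin (TCP) lies at the very end of the fingers, on their centre line; the grasp point (between the pads) lies 19 mm behind it; z points along the fingers, y is the line along which they close (so a half turn about z gives the same grasp; the last joint's range is limited). The gripper opens to 88 mm and grips with 3 to 60 N. Pads are 18 mm wide; open, the fingers measure 123 mm over their backs; the gripper's body (75 mm by 187 mm) begins 45 mm behind the grasp point.
Start: joints at [-1.092, 0.689, -0.195, 1.565, 0.157, 0.902, -0.215], TCP at [0.269, 0.564, 0.239] pointing down, gripper open.
Joint ranges: [-3.01, 3.01], [-0.46, 2.08], [-1.47, 1.51], [0.13, 2.56], [-1, 4.14], [0.04, 2.09], [-2.66, 2.66]. Speed limits (rad/s): [2.57, 2.57, 3.14, 3.14, 3.14, 3.14, 3.14].

## Interface

Orientations are given as a unit quaternion [x, y, z, w].
In Python, from plant import r, eyes, nets gives the robot as it stands.
- The arm moves only by the shell command python3 -m pendant 'ROWS' [FORCE]. ROWS is JSON, a list of rows, each an object of numbers: "claw": the opening, from 0 (shut) to 1 (fully open); "dx", "dy", "dz": the shift along the world's x, y, z in mm; "twist": the turn about the world's z in rad. In form: [{"claw": .., "dx": .., "dy": .., "dz": .., "twist": ..}, ...]. A call has 1 to 8 rows; each row is the pose to reach, as a shift and turn from the pose commanded when the call began; what a row does not reach only later rows make up. A row lasts 1/10 s, in which the tool goes at most 50 mm and 8.59 degrees, less where a joint would pass 70% of its speed; a pose out of reach is approached as far as the arm can. A call with a gripper value outside its range is refused whole. The fingers move at their own pace and stop on an object; FORCE is the grip in N (left out, the last holds). Time passes only in rows, so rows that repeat a pose let the fingers close. It gives the time, the measured TCP pose, the force, the opening and the grip force at its end, in the units of the state.
- r.get_state(): the state, without advancing time (a new reading comes with each control period).
- eyes.snapshot(name): name is "side" or "top"; returns (picture, depth): 480x640x3 uint8, blue, green, red; 480x640 float32, m along the optical axis (not along the pixel's ray), 0 where there is no reading.
- eyes.camera_info(name): a dict with "K" (3x3 intrinsics, pixels), "D" ([k1, k2, p1, p2, k3] as OpenCV has them; the pictures are not rectified), "world_to_cam" (4x4, takes a point from world to camera coordinates). Camera axes: x right, y down, z forward; pixel columns grow to the right and rows downward; lengths in m; the calibration is good to about 2 mm. A picture is of the moment at which its call begins. camera_info takes no time and is no camera call.
- r.finish_job(): hands the job in; it is judged then, once.
Trained networks look in the newest picture that a camera, given by its name, has taken for a name from the list of things; names that differ only in an ending like _2 or _b are one class to them, and where a whole thing is asked for, a point or a joint stands for the part that bears it (a point fixed in the world has none). Each returns a list of dicts, best first, with "confidence" (0 to 1); they miss things now and then, are a little off and sometimes report something else, mostly with a low value. They report only what shows in the picture. A call takes as long as a camera call. They do not tell look-alikes from the thing itself.
- nets.spot_in(camera, query): "box" ([left, top, width, height] as shares, 0 to 1, of the picture: columns of its width, rows of its height, round what is visible of it).
- nets.place_of(camera, query): "position" ([column, row] as shares, 0 to 1, of the picture: columns of its width, rows of its height: a listed point, or the origin of a listed thing).
The state is a dict: "clock": time; "q": joint angles; "qd": joint speeds; "joint_torque": joint torques, N m; "tool_pos": TCP position; "eef_rot": TCP orientation; "contact_force": force on the tool from outside, world axes, zero at the start; "moment": the same for the moment, N m; "opening": opening from 0.0 (shut) to 1.0 (fully open); "finger_force": force on a finger pad.
Only numpy, scipy, OpenCV 4.12 (cv2) and the standard library are available. Lean on these libraries where they do the work, as an engineer would, in place of code of your own. Each camera call takes 0.05 s, during which the arm holds its last target. There are 200 camera calls.

## Working session

There is one attempt and no reset: what is moved stays moved. The work goes in short steps, Python scripts to look and compute and a shell command to move; the robot and the scene stay as the last step left them, time stands still between calls to the robot, and variables do not carry over. Pictures are saved under pics/ and viewed, at most 14 in all, crops included, and the job is handed in when it is done.

```bash
ls; mkdir -p pics; cat > h.py <<'E'
import numpy as np, cv2
from plant import r, eyes, nets
def ray(cam,uv):
    i=eyes.camera_info(cam);K=np.array(i["K"]);D=np.array(i["D"]);T=np.array(i["world_to_cam"])
    n=cv2.undistortPoints(np.array([[uv]],float),K,D)[0,0]
    d=T[:3,:3].T@np.array([n[0],n[1],1.]); o=-T[:3,:3].T@T[:3,3]
    return o,d
def atz(cam,uv,z):
    o,d=ray(cam,uv); return o+d*(z-o[2])/d[2]
def proj(cam,P):
    i=eyes.camera_info(cam);T=np.array(i["world_to_cam"])
    return cv2.projectPoints(np.array(P,float).reshape(-1,1,3),cv2.Rodrigues(T[:3,:3])[0],T[:3,3],np.array(i["K"]),np.array(i["D"]))[0][:,0]
def cloud(cam,dep):
    h,w=dep.shape;v,u=np.mgrid[:h,:w]
    i=eyes.camera_info(cam);K=np.array(i["K"]);D=np.array(i["D"]);T=np.array(i["world_to_cam"])
    n=cv2.undistortPoints(np.stack([u,v],-1).reshape(-1,1,2).astype(float),K,D).reshape(h,w,2)
    P=np.dstack([n*dep[...,None],dep]); W=(P-T[:3,3])@T[:3,:3]
    W[dep==0]=np.nan; return W
E
python3 - <<'E'
from h import *
for c in ("top","side"):
    p,d=eyes.snapshot(c); cv2.imwrite(f"pics/{c}0.png",p); np.save(f"{c}0.npy",d)
    i=eyes.camera_info(c);T=np.array(i["world_to_cam"]);print(c,-T[:3,:3].T@T[:3,3],T[2,:3],i["K"][0][0])
    for q in ("cup0","rack","caddy","scoop","scoop_mid","eye0","clip_seat","mug","capsule0","tin"):
        print(q,[(round(x["confidence"],2),np.round(np.array(x["position"])*[640,480]).astype(int).tolist()) for x in nets.place_of(c,q)])
print(r.get_state())
E
```

```text
pics
top [ 0.28789575 -0.05590923  1.37084319] [ 0.14305037  0.00717672 -0.98968939] 591.0792372552742
cup0 [(0.88, [236, 223]), (0.84, [188, 234]), (0.54, [292, 157])]
rack []
caddy [(0.59, [401, 215])]
scoop [(0.97, [292, 161]), (0.91, [145, 323]), (0.58, [426, 331]), (0.55, [513, 161])]
scoop_mid [(0.95, [521, 160]), (0.82, [432, 333]), (0.63, [294, 160]), (0.55, [142, 319])]
eye0 [(0.9, [355, 199]), (0.79, [403, 192]), (0.58, [450, 188])]
clip_seat [(0.94, [397, 160])]
mug [(0.88, [175, 146])]
capsule0 [(0.71, [292, 240]), (0.65, [236, 280]), (0.52, [301, 271])]
tin [(0.88, [427, 131]), (0.37, [294, 161])]
side [ 0.17909113 -0.75267426  0.88697031] [ 0.27929792  0.62134257 -0.73206973] 479.987218529266
cup0 [(0.59, [273, 185])]
rack []
caddy [(0.66, [362, 318]), (0.46, [246, 226])]
scoop [(0.95, [256, 383]), (0.94, [490, 408]), (0.85, [367, 228]), (0.73, [198, 182]), (0.44, [275, 263])]
scoop_mid [(0.92, [191, 181]), (0.81, [494, 402]), (0.78, [366, 220]), (0.21, [302, 246])]
eye0 [(0.98, [410, 330]), (0.73, [383, 292]), (0.69, [357, 259]), (0.31, [289, 210])]
clip_seat [(0.71, [
[... 154 characters left out ...]
lock': 1.1, 'q': array([-1.09222767,  0.68911591, -0.19458679,  1.56533941,  0.15729254,
        0.90250291, -0.21506876]), 'qd': array([0.00033786, 0.00202536, 0.00067287, 0.00064823, 0.00092863,
       0.00065562, 0.00043411]), 'joint_torque': array([-2.38328461e-06, -5.27499604e+01, -1.26735616e+00, -1.53748780e+01,
       -5.20196138e-02, -7.87478766e-04,  2.41927012e-05]), 'tool_pos': array([0.26888812, 0.56420076, 0.2387219 ]), 'eef_rot': array([ 2.20534580e-01,  9.75379157e-01,  8.52590463e-06, -2.61297878e-07]), 'contact_force': array([-0.39638556,  0.13409483,  0.15898769]), 'moment': array([-0.0317699 ,  0.05353158, -0.0048202 ]), 'finger_force': 0.0, 'opening': 1.0026778540661259}
```

View pics/top0.png

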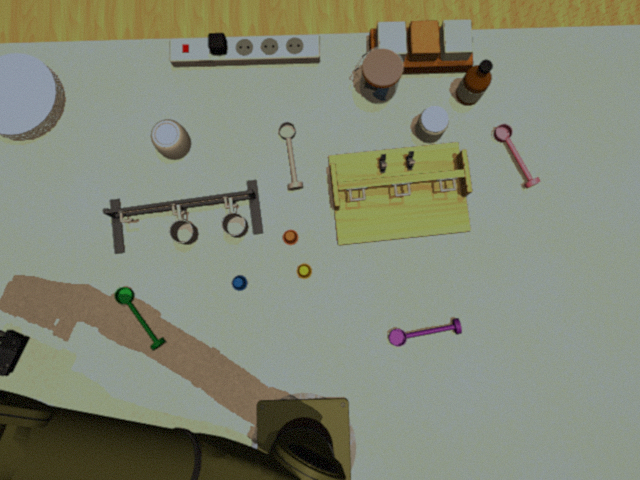

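View pics/side0.png

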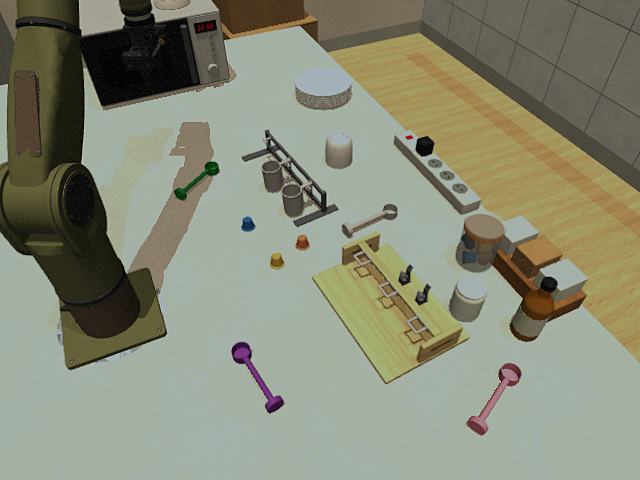

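```bash
python3 - <<'E'
from h import *
p=cv2.imread("pics/top0.png");d=np.load("top0.npy");W=cloud("top",d)
z=W[...,2]
def blob(m,lo,hi,box):
    u0,v0,u1,v1=box; M=np.zeros(z.shape,bool);M[v0:v1,u0:u1]=1
    M&=(z>lo)&(z<hi)&m; return W[M]
T=np.ones(z.shape,bool)
print("table",np.nanmedian(z[300:400,450:600]))
# caddy tray
pts=blob(T,.006,.02,(315,130,485,255)); rc=cv2.minAreaRect((pts[:,:2]*1000).astype(np.float32));print("tray",len(pts),np.nanmedian(pts[:,2]),rc)
pts=blob(T,.05,.09,(330,150,475,215)); rc=cv2.minAreaRect((pts[:,:2]*1000).astype(np.float32));print("rail",len(pts),np.nanmedian(pts[:,2]),rc)
for uv in ((355,199),(403,192),(450,188)): print("eye",atz("top",uv,.069).round(4))
print("clip",atz("top",(397,160),.044))
pts=blob(T,.05,.09,(100,170,270,220)); pts=pts
rc=cv2.minAreaRect((pts[:,:2]*1000).astype(np.float32));print("rack",len(pts),np.nanmedian(pts[:,2]),rc)
for b in ((165,215,203,250),(218,210,255,242)):
    pts=blob(T,.07,.092,b); c,rad=cv2.minEnclosingCircle((pts[:,:2]*1000).astype(np.float32));print("cup",len(pts),np.nanmedian(pts[:,2]),c,rad)
pts=blob(T,.008,.05,(275,115,310,195)); rc=cv2.minAreaRect((pts[:,:2]*1000).astype(np.float32));print("scoop",len(pts),rc, cv2.boxPoints(rc))
for n,uv,h in (("org",(291,237),.029),("yel",(304,270),.029),("blu",(239,283),.029),("tin",(430,122),.085)): print(n,atz("top",uv,h).round(3))
cv2.imwrite("pics/c1.png",np.hstack([cv2.resize(p[160:260,100:270],None,fx=2.3,fy=2.3,interpolation=2),cv2.resize(p[140:240,325:485],None,fx=2.3,fy=2.3,interpolation=2)]))
E
```

```text
table 0.0002977002376444472
tray 9989 0.012397947517918152 ((571.3280029296875, -239.0159912109375), (398.9810485839844, 297.3919677734375), 88.6053466796875)
rail 2084 0.07324062202629104 ((594.3334350585938, -232.71798706054688), (111.3519515991211, 310.8412170410156), 4.491724967956543)
eye [ 0.5427 -0.1295  0.069 ]
eye [ 0.5557 -0.2376  0.069 ]
eye [ 0.562  -0.3432  0.069 ]
clip [ 0.63634732 -0.23069169  0.044     ]
rack 1004 0.07375013469794431 ((521.3953857421875, 265.04461669921875), (69.10513305664062, 337.0711975097656), 6.5216593742370605)
cup 129 0.07698366957969302 (486.95159912109375, 262.880859375) 33.96417236328125
cup 111 0.0773985846214864 (495.5703430175781, 143.51673889160156) 28.721921920776367
scoop 451 ((666.4249877929688, 6.228267669677734), (185.6108856201172, 67.05156707763672), 3.4531469345092773) [[571.7687    34.103294]
 [575.8074   -32.82653 ]
 [761.0813   -21.646759]
 [757.0426    45.283066]]
org [0.466 0.018 0.029]
yel [ 0.39  -0.01   0.029]
blu [0.364 0.138 0.029]
tin [ 0.711 -0.303  0.085]
```

View pics/c1.png

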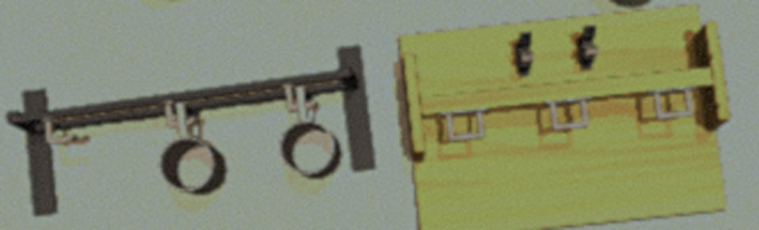

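```bash
python3 - <<'E'
from h import *
from scipy.optimize import minimize
d=np.load("top0.npy");W=cloud("top",d);z=W[...,2]
S=4
def fit(polys,zt,lo,hi,box,x0):
    u0,v0,u1,v1=box
    m=np.zeros(z.shape,np.uint8);m[v0:v1,u0:u1]=((z>lo)&(z<hi))[v0:v1,u0:u1]
    mb=cv2.resize(m[v0:v1,u0:u1].astype(np.float32),None,fx=S,fy=S,interpolation=cv2.INTER_LINEAR)
    def cost(q):
        c,s=np.cos(q[2]),np.sin(q[2]);im=np.zeros(mb.shape,np.uint8)
        for P in polys:
            P=np.array(P)/1000.;w=np.c_[q[0]+c*P[:,0]-s*P[:,1],q[1]+s*P[:,0]+c*P[:,1],np.full(len(P),zt)]
            uv=(proj("top",w)-[u0,v0]+.5)*S-.5
            cv2.fillPoly(im,[np.round(uv*16).astype(np.int32)],1,shift=4)
        return np.abs(im-mb).sum()/mb.sum()
    r_=min((minimize(cost,np.array(x0)+o,method="Nelder-Mead",options=dict(initial_simplex=np.array(x0)+o+np.array([[0,0,0],[.01,0,0],[0,.01,0],[0,0,.05]]),xatol=1e-4,fatol=1e-4)) for o in ([0,0,0],[.004,-.004,.02],[-.004,.004,-.02])),key=lambda a:a.fun)
    print(r_.x.round(4),round(r_.fun,3))
R=lambda a,b,c,e:[(a,c),(b,c),(b,e),(a,e)]
fit([R(66,84,-145,145),R(30,130,143,155),R(30,130,-155,-143)],.074,.066,.085,(325,135,485,225),(.5135,-.24,.085))
fit([R(62,72,-163,163)],.074,.066,.079,(100,170,270,213),(.487,.263,.08))
a=np.linspace(0,6.28,40);
m=((z>.06)&(z<.095)).astype(np.uint8)
for b in ((165,217,203,250),(218,211,255,242)):
    u0,v0,u1,v1=b
    sub=m[v0:v1,u0:u1];print("\n".join("".join(".#"[k] for k in row) for row in sub))
    fit([np.c_[26*np.cos(a),26*np.sin(a)]],.08,.001,.095,b,((.4905,.26,0) if u0<200 else (.4975,.145,0)))
E
```

```text
[ 0.5084 -0.2388  0.0787] 0.25
[0.4795 0.2605 0.114 ] 0.394
.............###......................
.............#####....................
...........#########..................
...........##########.................
.........#######.######...............
........#####.........##..............
.......#.###...........##.............
......#####.............##............
......####...............##...........
.....###..................##..........
....####..................##..........
....####..................##..........
....###...................###.........
....###....................##.........
....###....................##.........
....###....................##.........
....###...................###.........
....###...................##..........
....###...................##..........
.....###.................###..........
.....###.................##...........
......###...............###...........
.......##..............###............
........###..........####.............
.........###.......####...............
...........############...............
...................#......
[... 782 characters left out ...]
..............##.........
...##.....................##.........
...###....................##.........
....##...................##..........
....##...................##..........
.....##.................###..........
.....##.................##...........
......##...............##............
.......##.............##.............
........##..........###..............
..........##.....#####...............
............#######..................
.....................................
.....................................
.....................................
.....................................
.....................................
.....................................
[0.4922 0.1425 0.0903] 0.484
```

```bash
python3 - <<'E'
from h import *
a=atz("top",(180.8,231),.08);b=atz("top",(232.7,224),.08);print(a,b,a-b,np.hypot(*(a-b)[:2]),np.arctan2(-(a-b)[0],(a-b)[1]))
l,r_=[atz("top",(x),.074) for x in ((108,211),(256,185))];print(l,r_,np.arctan2(-(l-r_)[0],(l-r_)[1]))
s=r.get_state();q=s["eef_rot"];print("tool y angle",2*np.arctan2(q[1],q[0])-np.pi)
E
```

```text
[0.4790888  0.25841627 0.08      ] [0.49166038 0.14342399 0.08      ] [-0.01257159  0.11499228  0.        ] 0.115677432995147 0.10889304309219411
[0.52953202 0.42337269 0.074     ] [0.57975236 0.09160948 0.074     ] 0.15023347948519472
tool y angle -0.44472502077012876
```

```bash
python3 -m pendant '[{"claw":1,"dx":120,"dy":-220,"dz":-40,"twist":0.557},{"claw":1,"dx":120,"dy":-220,"dz":-40,"twist":0.557},{"claw":1,"dx":120,"dy":-220,"dz":-40,"twist":0.557},{"claw":1,"dx":223,"dy":-421,"dz":-70,"twist":0.557},{"claw":1,"dx":223,"dy":-421,"dz":-70,"twist":0.557},{"claw":1,"dx":223,"dy":-421,"dz":-70,"twist":0.557},{"claw":1,"dx":223,"dy":-421,"dz":-70,"twist":0.557},{"claw":1,"dx":223,"dy":-421,"dz":-70,"twist":0.557}]' 40
python3 -m pendant '[{"claw":1,"dz":0},{"claw":1,"dz":0}]'
python3 - <<'E'
from h import *
s=r.get_state();q=s["eef_rot"];print(s["tool_pos"],2*np.arctan2(q[1],q[0])-np.pi)
E
```

```text
clock: 1.9
tool_pos: [0.4555, 0.2131, 0.1801]
eef_rot: [-0.056, 0.998, 0.0, 0.0]
contact_force: [1.6, -0.3, -0.4]
opening: 1.0
finger_force: 0.0
[0.45547227 0.21308258 0.18012265] 0.11233890498975718validation failed for argument at $[0]...
```

```bash
python3 -m pendant '[{"claw":1,"dx":36,"dy":-70,"dz":-20,"twist":0},{"claw":1,"dx":36,"dy":-70,"dz":-20,"twist":0},{"claw":1,"dx":36,"dy":-70,"dz":-20,"twist":0},{"claw":1,"dx":36,"dy":-70,"dz":-20,"twist":0}]'
python3 - <<'E'
from h import *
p,d=eyes.snapshot("side");cv2.imwrite("pics/s1.png",cv2.resize(p[100:280,190:430],None,fx=3,fy=3))
s=r.get_state();print(s["tool_pos"])
print(proj("side",[[.4917,.1434,.08],[.479,.2584,.08],s["tool_pos"],[.5105,-.239,.012],[.5105+.0409,-.239+.0034,.069]]))
E
```

```text
clock: 2.3
tool_pos: [0.4908, 0.1446, 0.1601]
eef_rot: [-0.055, 0.998, 0.0, 0.0]
contact_force: [-0.1, -0.2, 0.6]
opening: 1.002
finger_force: 0.0
[0.49040593 0.14601739 0.16041676]
[[289.79861109 188.98253346]
 [269.66792571 165.17513716]
 [287.12849672 163.43545681]
 [364.52245299 313.77346273]
 [382.32049617 290.56199459]]
```

View pics/s1.png

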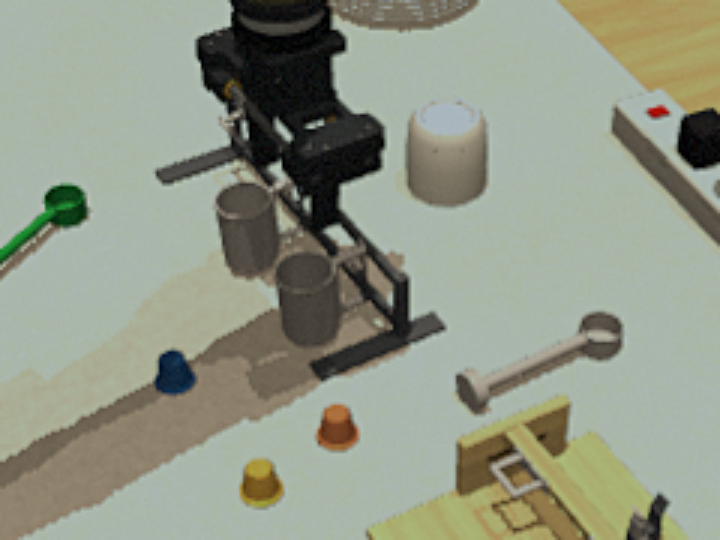

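```bash
python3 -m pendant '[{"claw":1,"dx":4,"dy":-3,"dz":-40,"twist":0},{"claw":1,"dx":4,"dy":-3,"dz":-80,"twist":0},{"claw":1,"dx":4,"dy":-3,"dz":-119,"twist":0},{"claw":1,"dx":4,"dy":-3,"dz":-119,"twist":0},{"claw":0.55,"dx":4,"dy":-3,"dz":-119,"twist":0},{"claw":0.5,"dx":4,"dy":-3,"dz":-119,"twist":0},{"claw":0.4,"dx":4,"dy":-3,"dz":-119,"twist":0},{"claw":0.4,"dx":4,"dy":-3,"dz":-119,"twist":0}]' 40
python3 - <<'E'
from h import *
p,d=eyes.snapshot("side");cv2.imwrite("pics/s2.png",cv2.resize(p[120:260,210:390],None,fx=4,fy=4))
E
```

```text
clock: 3.15
tool_pos: [0.4954, 0.1421, 0.0427]
eef_rot: [-0.056, 0.998, 0.001, 0.001]
contact_force: [0.1, 0.7, 0.3]
opening: 0.661
finger_force: 0.0
```

View pics/s2.png

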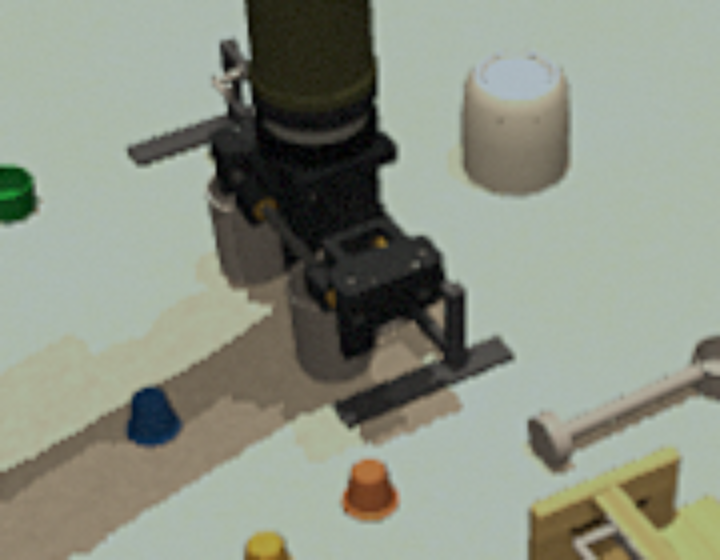

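```bash
python3 -m pendant '[{"claw":0.4,"dx":0,"dy":0,"dz":0,"twist":0},{"claw":0.4,"dx":0,"dy":0,"dz":0,"twist":0},{"claw":0.4,"dx":0,"dy":0,"dz":0,"twist":0}]' 40
```

```text
clock: 3.5
tool_pos: [0.4949, 0.1419, 0.0416]
eef_rot: [-0.056, 0.998, 0.0, 0.001]
contact_force: [-0.6, -1.2, 5.8]
opening: 0.579
finger_force: 40.0
```

```bash
python3 -m pendant '[{"claw":0.4,"dx":0,"dy":0,"dz":10,"twist":0},{"claw":0.4,"dx":0,"dy":0,"dz":20,"twist":0},{"claw":0.4,"dx":1.5,"dy":-14,"dz":20,"twist":0},{"claw":0.4,"dx":3,"dy":-29,"dz":20,"twist":0},{"claw":0.4,"dx":3,"dy":-29,"dz":20,"twist":0},{"claw":0.4,"dx":-14,"dy":-31,"dz":20,"twist":0},{"claw":0.4,"dx":-40,"dy":-34,"dz":30,"twist":0},{"claw":0.4,"dx":-65,"dy":-37,"dz":45,"twist":0}]' 40
python3 - <<'E'
from h import *
p,d=eyes.snapshot("side");cv2.imwrite("pics/s3.png",cv2.resize(p[120:300,210:430],None,fx=3,fy=3))
E
```

```text
clock: 4.3
tool_pos: [0.4282, 0.1042, 0.0857]
eef_rot: [-0.056, 0.998, -0.0, -0.001]
contact_force: [0.1, -0.6, 0.4]
opening: 0.579
finger_force: 40.0
```

View pics/s3.png

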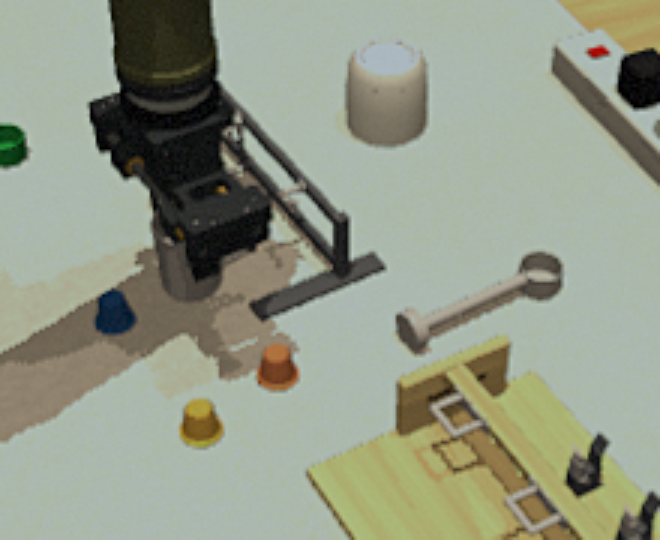

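```bash
python3 -m pendant '[{"claw":0.4,"dx":5,"dy":-45,"dz":0,"twist":-0.027},{"claw":0.4,"dx":10,"dy":-90,"dz":0,"twist":-0.027},{"claw":0.4,"dx":15,"dy":-135,"dz":0,"twist":-0.027},{"claw":0.4,"dx":20,"dy":-180,"dz":0,"twist":-0.027},{"claw":0.4,"dx":25,"dy":-225,"dz":0,"twist":-0.027},{"claw":0.4,"dx":30,"dy":-270,"dz":0,"twist":-0.027},{"claw":0.4,"dx":34,"dy":-310,"dz":0,"twist":-0.027},{"claw":0.4,"dx":37,"dy":-347,"dz":0,"twist":-0.027}]' 40
python3 -m pendant '[{"claw":0.4,"dx":0,"dy":0,"dz":0,"twist":0},{"claw":0.4,"dx":0,"dy":0,"dz":0,"twist":0}]' 40
python3 - <<'E'
from h import *
p,d=eyes.snapshot("top");cv2.imwrite("pics/t4.png",cv2.resize(p[130:270,310:490],None,fx=4,fy=4));np.save("t4.npy",d)
p,d=eyes.snapshot("side");cv2.imwrite("pics/s4.png",cv2.resize(p[210:390,290:490],None,fx=3.3,fy=3.3))
for c in("top","side"):
  print(c,[(round(x["confidence"],2),(np.array(x["position"])*[640,480]).round(1).tolist()) for x in nets.place_of(c,"eye0")])
  print(c,[(round(x["confidence"],2),(np.array(x["position"])*[640,480]).round(1).tolist()) for x in nets.place_of(c,"cup0")])
print(r.get_state()["tool_pos"])
E
```

```text
clock: 5.15
tool_pos: [0.4659, -0.2451, 0.0858]
eef_rot: [-0.041, 0.999, 0.0, -0.0]
contact_force: [0.6, 0.9, -1.5]
opening: 0.578
finger_force: 40.0
clock: 5.35
tool_pos: [0.4658, -0.2433, 0.0857]
eef_rot: [-0.041, 0.999, 0.0, -0.0]
contact_force: [-0.4, 0.5, -0.3]
opening: 0.582
finger_force: 40.0
top [(0.73, [403.3, 195.4]), (0.59, [357.6, 200.0]), (0.58, [448.3, 187.5])]
top [(0.82, [187.4, 234.9]), (0.42, [407.5, 231.2])]
side [(0.74, [409.6, 330.3]), (0.74, [379.1, 292.0])]
side [(0.93, [273.3, 186.8]), (0.89, [352.5, 310.4])]
[ 0.46671846 -0.24079732  0.08621531]
```

View pics/t4.png

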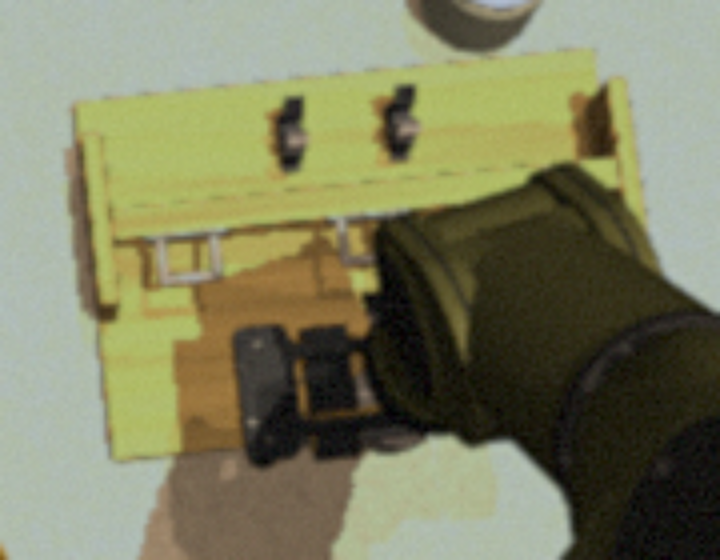

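View pics/s4.png

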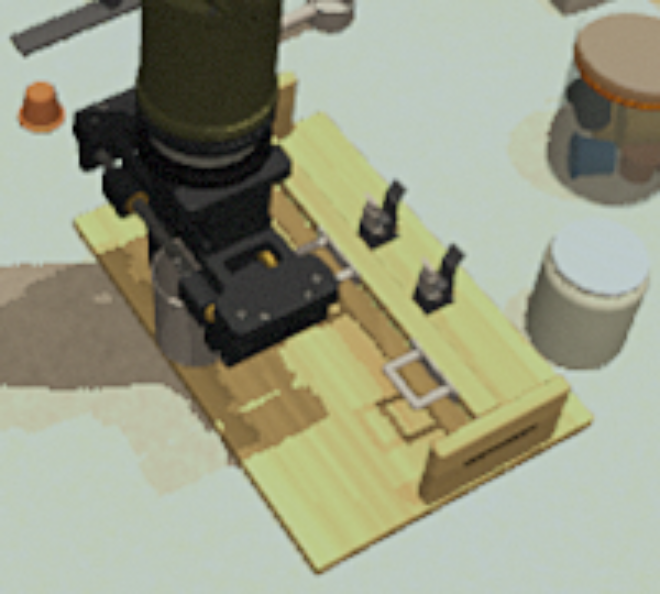

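```bash
python3 - <<'E'
from h import *
t=[atz("top",u,.069)[:2] for u in((356.2,199.6),(403,193.7),(449.2,187.8))]
s=[atz("side",u,.069)[:2] for u in((357,259),(381,292),(410,330.2))]
for n,P in(("top",np.array(t)),("side",np.array(s))):
    v=P[0]-P[2];m=P.mean(0);a=np.arctan2(-v[0],v[1]);print(n,P.round(4).tolist(),"origin",(m-.041*np.array([np.cos(a),np.sin(a)])).round(4),"yaw",a.round(3))
E
```

```text
top [[0.5413, -0.1321], [0.5518, -0.2374], [0.5625, -0.3414]] origin [ 0.5111 -0.2411] yaw 0.101
side [[0.5435, -0.1334], [0.547, -0.2378], [0.5527, -0.3454]] origin [ 0.5068 -0.2407] yaw 0.044
```

```bash
python3 -m pendant '[{"claw":0.4,"dx":0,"dy":0,"dz":-12,"twist":0},{"claw":0.4,"dx":0,"dy":0,"dz":-24,"twist":0},{"claw":0.4,"dx":8,"dy":0.7,"dz":-24,"twist":0},{"claw":0.4,"dx":18,"dy":1.5,"dz":-24,"twist":0},{"claw":0.4,"dx":26,"dy":2.2,"dz":-24,"twist":0},{"claw":0.4,"dx":34,"dy":2.9,"dz":-24,"twist":0},{"claw":0.4,"dx":42,"dy":3.6,"dz":-24,"twist":0},{"claw":0.4,"dx":45,"dy":3.8,"dz":-24,"twist":0}]' 40
python3 -m pendant '[{"claw":0.4,"dx":0,"dy":0,"dz":0,"twist":0},{"claw":0.4,"dx":0,"dy":0,"dz":0,"twist":0}]' 40
python3 - <<'E'
from h import *
p,d=eyes.snapshot("side");cv2.imwrite("pics/s5.png",cv2.resize(p[210:390,290:490],None,fx=3.3,fy=3.3))
E
```

```text
clock: 6.45
tool_pos: [0.5122, -0.2384, 0.0622]
eef_rot: [-0.043, 0.999, -0.0, 0.0]
contact_force: [-1.7, -0.2, -2.5]
opening: 0.583
finger_force: 40.0
clock: 6.65
tool_pos: [0.5117, -0.2383, 0.062]
eef_rot: [-0.043, 0.999, 0.0, 0.0]
contact_force: [-0.9, 0.2, -3.7]
opening: 0.577
finger_force: 40.0
```

View pics/s5.png

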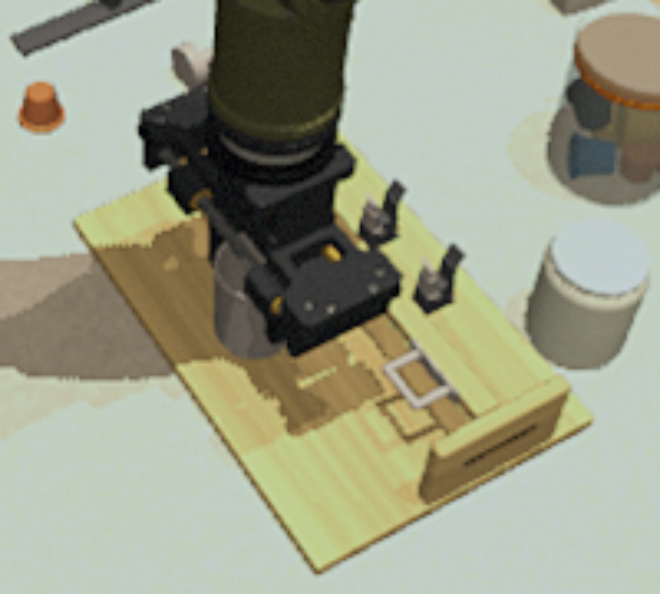

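```bash
python3 -m pendant '[{"claw":0.4,"dx":0,"dy":0,"dz":-5,"twist":0},{"claw":0.4,"dx":0,"dy":0,"dz":-10,"twist":0},{"claw":0.4,"dx":0,"dy":0,"dz":-14,"twist":0},{"claw":0.4,"dx":0,"dy":0,"dz":-17,"twist":0},{"claw":0.4,"dx":0,"dy":0,"dz":-17,"twist":0}]' 40
```

```text
clock: 7.2
tool_pos: [0.5134, -0.2384, 0.0463]
eef_rot: [-0.043, 0.999, -0.0, 0.002]
contact_force: [0.9, 0.5, 7.3]
opening: 0.579
finger_force: 40.0
```

```bash
python3 -m pendant '[{"claw":0.75,"dx":0,"dy":0,"dz":0,"twist":0},{"claw":0.85,"dx":0,"dy":0,"dz":0,"twist":0},{"claw":0.85,"dx":0,"dy":0,"dz":0,"twist":0},{"claw":0.85,"dx":0,"dy":0,"dz":0,"twist":0},{"claw":0.85,"dx":0,"dy":0,"dz":35,"twist":0},{"claw":0.85,"dx":0,"dy":0,"dz":75,"twist":0},{"claw":0.85,"dx":0,"dy":50,"dz":110,"twist":0},{"claw":0.85,"dx":0,"dy":100,"dz":110,"twist":0}]' 40
python3 -m pendant '[{"claw":1,"dx":-10,"dy":50,"dz":0,"twist":0},{"claw":1,"dx":-20,"dy":100,"dz":0,"twist":0},{"claw":1,"dx":-30,"dy":150,"dz":0,"twist":0},{"claw":1,"dx":-30,"dy":200,"dz":0,"twist":0},{"claw":1,"dx":-30,"dy":250,"dz":0,"twist":0},{"claw":1,"dx":-30,"dy":300,"dz":0,"twist":0},{"claw":1,"dx":-30,"dy":350,"dz":0,"twist":0}]' 40
python3 - <<'E'
from h import *
p,d=eyes.snapshot("side");a=p[210:390,290:490]
p2,d=eyes.snapshot("top");np.save("t6.npy",d);b=p2[130:270,310:490]
cv2.imwrite("pics/s6.png",np.hstack([cv2.resize(a,(400,360)),cv2.resize(b,(400,360))]))
print(proj("top",[[.485,.257,.08]]),[(round(x["confidence"],2),(np.array(x["position"])*[640,480]).round(1).tolist()) for x in nets.place_of("top","cup0")])
E
```

```text
clock: 8.0
tool_pos: [0.5134, -0.1495, 0.1569]
eef_rot: [-0.039, 0.999, -0.001, 0.003]
contact_force: [1.4, 0.8, 0.4]
opening: 0.853
finger_force: 0.0
clock: 8.7
tool_pos: [0.4811, 0.2013, 0.1541]
eef_rot: [-0.043, 0.999, -0.0, -0.0]
contact_force: [1.1, -1.6, -0.7]
opening: 1.001
finger_force: 0.0
[[181.46046396 228.33902823]] [(0.67, [400.1, 212.2])]
```

View pics/s6.png

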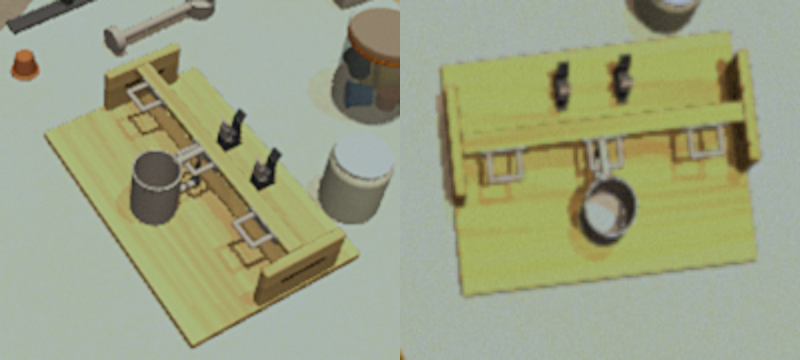

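```bash
python3 - <<'E'
from h import *
d=np.load("t6.npy");W=cloud("top",d)
a=W[195:235,385:425].reshape(-1,3);a=a[(a[:,2]>.066)&(a[:,2]<.1)];print(len(a),np.percentile(a[:,2],[50,90]),a.min(0),a.max(0))
E
python3 -m pendant '[{"claw":1,"dx":2,"dy":28,"dz":0,"twist":0.027},{"claw":1,"dx":2,"dy":56,"dz":0,"twist":0.027},{"claw":1,"dx":2,"dy":56,"dz":0,"twist":0.027},{"claw":1,"dx":2,"dy":56,"dz":-40,"twist":0.027},{"claw":1,"dx":2,"dy":56,"dz":-80,"twist":0.027},{"claw":1,"dx":2,"dy":56,"dz":-113,"twist":0.027},{"claw":1,"dx":2,"dy":56,"dz":-113,"twist":0.027}]' 40
python3 - <<'E'
from h import *
p,d=eyes.snapshot("side");cv2.imwrite("pics/s7.png",cv2.resize(p[100:240,190:370],None,fx=4,fy=4))
E
```

```text
167 [0.07936028 0.0843463 ] [ 0.48702061 -0.26370606  0.06661318] [ 0.54915702 -0.21123935  0.08871953]
clock: 9.55
tool_pos: [0.4813, 0.2512, 0.0377]
eef_rot: [-0.055, 0.998, -0.003, -0.003]
contact_force: [0.1, -0.6, 0.3]
opening: 1.001
finger_force: 0.0
```

View pics/s7.png

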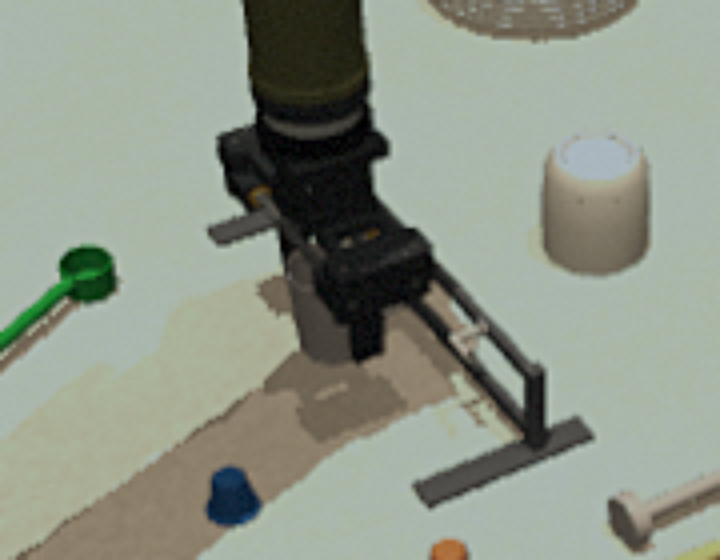

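```bash
python3 -m pendant '[{"claw":1,"dx":0,"dy":4,"dz":2,"twist":0},{"claw":0.6,"dx":0,"dy":4,"dz":2,"twist":0},{"claw":0.4,"dx":0,"dy":4,"dz":2,"twist":0},{"claw":0.4,"dx":0,"dy":4,"dz":2,"twist":0},{"claw":0.4,"dx":0,"dy":4,"dz":2,"twist":0},{"claw":0.4,"dx":0,"dy":4,"dz":2,"twist":0},{"claw":0.4,"dx":0,"dy":4,"dz":2,"twist":0},{"claw":0.4,"dx":0,"dy":4,"dz":2,"twist":0}]' 40
```

```text
clock: 10.4
tool_pos: [0.4835, 0.2594, 0.0432]
eef_rot: [-0.056, 0.998, 0.0, 0.0]
contact_force: [-0.6, -0.4, 1.5]
opening: 0.581
finger_force: 40.0
```

```bash
python3 -m pendant '[{"claw":0.4,"dx":0,"dy":0,"dz":10,"twist":0},{"claw":0.4,"dx":0,"dy":0,"dz":20,"twist":0},{"claw":0.4,"dx":1.5,"dy":-14,"dz":20,"twist":0},{"claw":0.4,"dx":3,"dy":-29,"dz":20,"twist":0},{"claw":0.4,"dx":3,"dy":-29,"dz":20,"twist":0},{"claw":0.4,"dx":-14,"dy":-31,"dz":20,"twist":0},{"claw":0.4,"dx":-40,"dy":-34,"dz":30,"twist":0},{"claw":0.4,"dx":-65,"dy":-37,"dz":45,"twist":0}]' 40
```

```text
clock: 11.2
tool_pos: [0.4173, 0.2215, 0.0876]
eef_rot: [-0.055, 0.998, -0.0, -0.001]
contact_force: [-0.2, -0.4, -1.3]
opening: 0.58
finger_force: 40.0
```

```bash
python3 -m pendant '[{"claw":0.4,"dx":5,"dy":-45,"dz":0,"twist":-0.027},{"claw":0.4,"dx":10,"dy":-90,"dz":0,"twist":-0.027},{"claw":0.4,"dx":15,"dy":-135,"dz":0,"twist":-0.027},{"claw":0.4,"dx":20,"dy":-180,"dz":0,"twist":-0.027},{"claw":0.4,"dx":25,"dy":-225,"dz":0,"twist":-0.027},{"claw":0.4,"dx":30,"dy":-272,"dz":0,"twist":-0.027},{"claw":0.4,"dx":35,"dy":-318,"dz":0,"twist":-0.027},{"claw":0.4,"dx":39,"dy":-364,"dz":0,"twist":-0.027}]' 40
python3 -m pendant '[{"claw":0.4,"dx":0,"dy":0,"dz":0,"twist":0},{"claw":0.4,"dx":0,"dy":0,"dz":0,"twist":0},{"claw":0.4,"dx":0,"dy":0,"dz":0,"twist":0}]' 40
```

```text
clock: 12.0
tool_pos: [0.4573, -0.1438, 0.088]
eef_rot: [-0.042, 0.999, 0.0, -0.0]
contact_force: [0.9, 0.4, -1.2]
opening: 0.576
finger_force: 40.0
clock: 12.3
tool_pos: [0.4575, -0.1402, 0.0881]
eef_rot: [-0.043, 0.999, 0.001, 0.0]
contact_force: [-1.6, -0.3, -0.6]
opening: 0.579
finger_force: 40.0
```

```bash
python3 -m pendant '[{"claw":0.4,"dx":0,"dy":-1,"dz":-12,"twist":0},{"claw":0.4,"dx":0,"dy":-1,"dz":-25,"twist":0},{"claw":0.4,"dx":8,"dy":-0.3,"dz":-25,"twist":0},{"claw":0.4,"dx":18,"dy":0.5,"dz":-25,"twist":0},{"claw":0.4,"dx":26,"dy":1.2,"dz":-25,"twist":0},{"claw":0.4,"dx":34,"dy":1.9,"dz":-25,"twist":0},{"claw":0.4,"dx":42,"dy":2.6,"dz":-25,"twist":0},{"claw":0.4,"dx":46,"dy":2.9,"dz":-25,"twist":0}]' 40
python3 -m pendant '[{"claw":0.4,"dx":0,"dy":0,"dz":0,"twist":0},{"claw":0.4,"dx":0,"dy":0,"dz":-5,"twist":0},{"claw":0.4,"dx":0,"dy":0,"dz":-10,"twist":0},{"claw":0.4,"dx":0,"dy":0,"dz":-14,"twist":0},{"claw":0.4,"dx":0,"dy":0,"dz":-17,"twist":0},{"claw":0.4,"dx":0,"dy":0,"dz":-17,"twist":0}]' 40
```

```text
clock: 13.1
tool_pos: [0.5039, -0.1389, 0.0632]
eef_rot: [-0.042, 0.999, 0.0, -0.0]
contact_force: [-1.8, -0.3, -2.1]
opening: 0.582
finger_force: 40.0
clock: 13.7
tool_pos: [0.5059, -0.1385, 0.0475]
eef_rot: [-0.043, 0.999, -0.0, 0.003]
contact_force: [1.3, -0.8, 9.7]
opening: 0.581
finger_force: 40.0
```

```bash
python3 -m pendant '[{"claw":0.75,"dx":0,"dy":0,"dz":0,"twist":0},{"claw":0.8,"dx":0,"dy":0,"dz":0,"twist":0},{"claw":0.8,"dx":0,"dy":0,"dz":0,"twist":0},{"claw":0.8,"dx":0,"dy":0,"dz":0,"twist":0},{"claw":0.8,"dx":0,"dy":0,"dz":35,"twist":0},{"claw":0.8,"dx":0,"dy":0,"dz":75,"twist":0},{"claw":0.8,"dx":0,"dy":50,"dz":110,"twist":0},{"claw":0.8,"dx":-20,"dy":100,"dz":120,"twist":0}]' 40
python3 -m pendant '[{"claw":0.45,"dx":-10,"dy":50,"dz":0,"twist":0},{"claw":0.45,"dx":-30,"dy":100,"dz":20,"twist":0},{"claw":0.45,"dx":-50,"dy":150,"dz":40,"twist":0},{"claw":0.45,"dx":-50,"dy":200,"dz":40,"twist":0},{"claw":0.45,"dx":-50,"dy":250,"dz":40,"twist":0},{"claw":0.45,"dx":-50,"dy":280,"dz":40,"twist":0}]' 40
python3 - <<'E'
from h import *
p,d=eyes.snapshot("side");a=p[190:370,240:480];sp=[(x["confidence"],(np.array(x["position"])*[640,480]).round(1).tolist()) for x in nets.place_of("side","scoop_mid")]
p2,d=eyes.snapshot("top");np.save("t8.npy",d);cv2.imwrite("pics/t8full.png",p2);b=p2[105:255,260:480]
cv2.imwrite("pics/s8.png",np.hstack([cv2.resize(a,(400,300)),cv2.resize(b,(400,273)).__class__(0) if 0 else cv2.resize(b,(400,300))]))
print(sp,[(x["confidence"],(np.array(x["position"])*[640,480]).round(1).tolist()) for x in nets.place_of("top","scoop_mid")])
W=cloud("top",d);z=W[...,2];m=np.zeros(z.shape,bool);m[110:205,265:328]=1
m&=(z>.008)&(z<.06);pts=W[m];xy=pts[:,:2]
dist=np.linalg.norm(xy-np.median(xy,0),axis=1);xy=xy[dist<.14]
c=xy.mean(0);ev,v=np.linalg.eigh(np.cov((xy-c).T));ax=v[:,1];ax*=np.sign(ax[0]);t=(xy-c)@ax;print(len(xy),c,ax,np.arctan2(ax[1],ax[0]),t.min(),t.max())
print(pts[:,2].max(),r.get_state()["tool_pos"])
for lo in np.arange(-.1,.12,.01):
    k=(t>lo)&(t<lo+.01)
    if k.sum(): print(round(lo,2),k.sum(),((xy-c)[k]@np.array([-ax[1],ax[0]])).round(4).mean())
E
```

```text
clock: 14.5
tool_pos: [0.4911, -0.0522, 0.1647]
eef_rot: [-0.04, 0.999, 0.0, 0.004]
contact_force: [0.7, 2.0, -0.5]
opening: 0.798
finger_force: 0.0
clock: 15.1
tool_pos: [0.4374, 0.2306, 0.2029]
eef_rot: [-0.043, 0.999, 0.0, 0.0]
contact_force: [1.4, 0.1, 0.8]
opening: 0.451
finger_force: 0.0
[(0.98, [493.2, 401.5]), (0.94, [259.1, 379.1]), (0.71, [195.4, 178.8]), (0.7, [371.2, 225.0]), (0.62, [341.1, 282.6])] [(0.94, [429.2, 333.7]), (0.92, [141.3, 321.3]), (0.79, [520.4, 159.3]), (0.78, [304.6, 155.3])]
471 [ 0.66656849 -0.01436535] [0.99396904 0.10966108] 0.1098820638818097 -0.12202597597649284 0.10633023658817066
0.04114363756327395 [0.43742647 0.22867444 0.20221708]
-0.1 3 0.0436
-0.09 1 -0.0351
-0.08 3 0.0405
-0.07 87 -0.0022425287356321847
-0.06 32 -0.002040625
-0.05 23 -0.0021304347826086954
-0.04 24 0.0012875000000000002
-0.03 25 -0.0002240000000000006
-0.02 22 -0.0015954545454545457
-0.01 22 0.0009272727272727273
-0.0 22 0.0012090909090909094
0.01 21 0.0019952380952380955
0.02 23 -0.0006521739130434783
0.03 20 0.003415
0.04 21 -0.002309523809523809
0.05 34 -0.0013970588235294116
0.06 17 0.003094117647058824
0.07 14 -0.0044428571428571425
0.08 30 0.0011633333333333337
0.09 23 0.001982608695652174
0.1 1 -0.0251
```

View pics/s8.png

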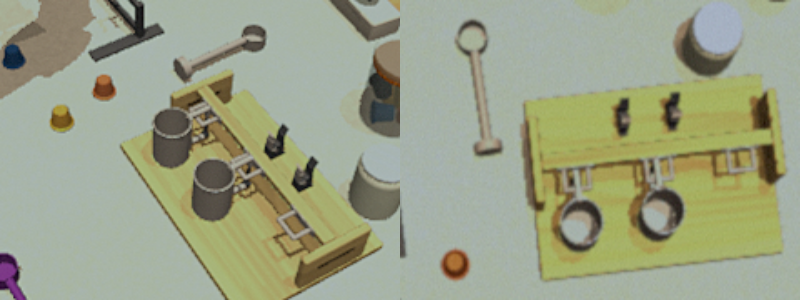

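```bash
python3 -m pendant '[{"claw":0.5,"dx":33,"dy":-35,"dz":0,"twist":0.025},{"claw":0.5,"dx":66,"dy":-70,"dz":0,"twist":0.025},{"claw":0.5,"dx":99,"dy":-105,"dz":0,"twist":0.025},{"claw":0.5,"dx":132,"dy":-140,"dz":0,"twist":0.025},{"claw":0.5,"dx":165,"dy":-175,"dz":-20,"twist":0.025},{"claw":0.5,"dx":198,"dy":-210,"dz":-40,"twist":0.025},{"claw":0.5,"dx":229,"dy":-244,"dz":-80,"twist":0.025},{"claw":0.5,"dx":229,"dy":-244,"dz":-80,"twist":0.025}]' 40
python3 -m pendant '[{"claw":0.5,"dx":0,"dy":0,"dz":0,"twist":0}]' 60
python3 - <<'E'
from h import *
p,d=eyes.snapshot("side");cv2.imwrite("pics/s9.png",cv2.resize(p[140:280,300:480],None,fx=4,fy=4))
print([(x["confidence"],(np.array(x["position"])*[640,480]).round(1).tolist(),atz("side",np.array(x["position"])*[640,480],.018)) for x in nets.place_of("side","scoop_mid")])
print(r.get_state()["tool_pos"],r.get_state()["q"])
E
```

```text
clock: 16.1
tool_pos: [0.6661, -0.0255, 0.1179]
eef_rot: [-0.05, 0.999, -0.003, -0.003]
contact_force: [-0.4, -1.2, 0.2]
opening: 0.502
finger_force: 0.0
clock: 16.2
tool_pos: [0.6654, -0.0206, 0.1197]
eef_rot: [-0.052, 0.999, -0.001, -0.003]
contact_force: [0.1, 0.8, 0.3]
opening: 0.502
finger_force: 0.0
[(0.94, [255.7, 378.8], array([ 0.24181716, -0.2893531 ,  0.018     ])), (0.91, [496.0, 399.5], array([ 0.64312794, -0.52150175,  0.018     ])), (0.82, [192.9, 178.7], array([0.28229166, 0.37014563, 0.018     ])), (0.75, [379.8, 226.2], array([ 0.67036018, -0.02021708,  0.018     ]))]
[ 0.66594975 -0.01509521  0.12296663] [ 0.23436134  0.93158387 -0.55537622  1.51179371  0.58498305  0.86911554
  1.1569407 ]
```

View pics/s9.png

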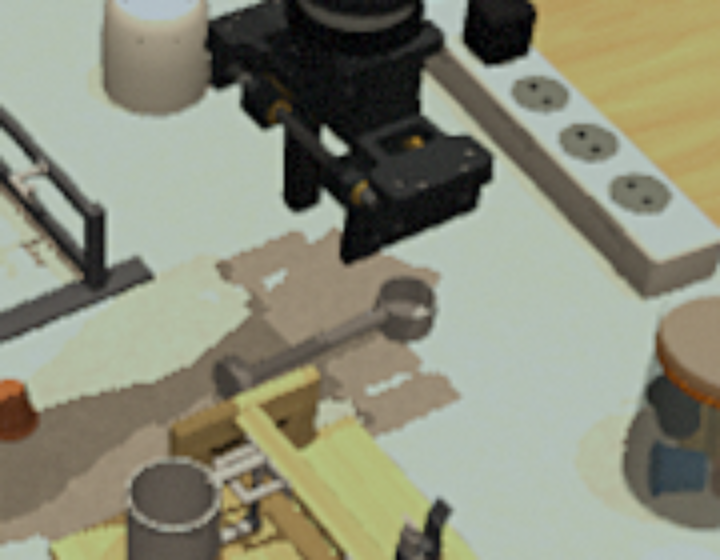

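```bash
python3 -m pendant '[{"claw":0.5,"dx":6,"dy":-1,"dz":-40,"twist":0},{"claw":0.5,"dx":6,"dy":-1,"dz":-80,"twist":0},{"claw":0.5,"dx":6,"dy":-1,"dz":-105,"twist":0},{"claw":0.5,"dx":6,"dy":-1,"dz":-115,"twist":0},{"claw":0.5,"dx":6,"dy":-1,"dz":-115,"twist":0}]' 60
```

```text
clock: 16.8
tool_pos: [0.6722, -0.0152, 0.0078]
eef_rot: [-0.056, 0.998, 0.001, -0.001]
contact_force: [-0.5, -0.4, 0.3]
opening: 0.501
finger_force: 0.0
```

```bash
python3 -m pendant '[{"claw":0.3,"dx":0,"dy":0,"dz":-1,"twist":0},{"claw":0.15,"dx":0,"dy":0,"dz":-1,"twist":0},{"claw":0.05,"dx":0,"dy":0,"dz":-1,"twist":0},{"claw":0.05,"dx":0,"dy":0,"dz":-1,"twist":0},{"claw":0.05,"dx":0,"dy":0,"dz":-1,"twist":0},{"claw":0.05,"dx":0,"dy":0,"dz":-1,"twist":0},{"claw":0.05,"dx":0,"dy":0,"dz":-1,"twist":0}]' 60
```

```text
clock: 17.5
tool_pos: [0.6735, -0.0169, 0.0073]
eef_rot: [-0.055, 0.998, 0.0, 0.0]
contact_force: [-1.1, 0.6, 5.2]
opening: 0.115
finger_force: 60.0
```

```bash
python3 -m pendant '[{"claw":0.05,"dx":0,"dy":0,"dz":20,"twist":0},{"claw":0.05,"dx":0,"dy":0,"dz":50,"twist":0},{"claw":0.05,"dx":0,"dy":0,"dz":85,"twist":0},{"claw":0.05,"dx":0,"dy":0,"dz":115,"twist":0},{"claw":0.05,"dx":0,"dy":0,"dz":115,"twist":0.15},{"claw":0.05,"dx":0,"dy":0,"dz":115,"twist":0.15}]' 60
python3 -c "
from h import *
print(r.get_state()['q'])"
```

```text
clock: 18.1
tool_pos: [0.6735, -0.0172, 0.1234]
eef_rot: [-0.13, 0.992, 0.0, 0.001]
contact_force: [-0.2, -0.1, -0.8]
opening: 0.116
finger_force: 60.0
[ 0.25223321  0.94703643 -0.59467803  1.48770108  0.62029617  0.89813802
  1.28958253]
```

```bash
python3 -m pendant '[{"claw":0.05,"dx":0,"dy":0,"dz":0,"twist":-0.14},{"claw":0.05,"dx":0,"dy":0,"dz":0,"twist":-0.28},{"claw":0.05,"dx":0,"dy":0,"dz":0,"twist":-0.42},{"claw":0.05,"dx":0,"dy":0,"dz":0,"twist":-0.56},{"claw":0.05,"dx":0,"dy":0,"dz":0,"twist":-0.7},{"claw":0.05,"dx":0,"dy":0,"dz":0,"twist":-0.84},{"claw":0.05,"dx":0,"dy":0,"dz":0,"twist":-0.98},{"claw":0.05,"dx":0,"dy":0,"dz":0,"twist":-1.12}]' 60
python3 -m pendant '[{"claw":0.05,"dx":-5,"dy":-30,"dz":0,"twist":-0.14},{"claw":0.05,"dx":-10,"dy":-60,"dz":0,"twist":-0.28},{"claw":0.05,"dx":-16,"dy":-90,"dz":0,"twist":-0.42},{"claw":0.05,"dx":-22,"dy":-120,"dz":0,"twist":-0.56},{"claw":0.05,"dx":-28,"dy":-150,"dz":0,"twist":-0.626},{"claw":0.05,"dx":-34,"dy":-180,"dz":0,"twist":-0.626},{"claw":0.05,"dx":-39,"dy":-212,"dz":0,"twist":-0.626},{"claw":0.05,"dx":-39,"dy":-212,"dz":0,"twist":-0.626}]' 60
python3 - <<'E'
from h import *
p,d=eyes.snapshot("side");a=p[170:350,300:540]
p2,d=eyes.snapshot("top");np.save("t10.npy",d);b=p2[110:230,330:490]
cv2.imwrite("pics/s10.png",np.hstack([cv2.resize(a,(400,300)),cv2.resize(b,(400,300))]))
s=r.get_state();q=s["eef_rot"];print(s["tool_pos"],2*np.arctan2(q[1],q[0])-np.pi,s["opening"],s["q"])
for c in("top","side"): print(c,[(round(x["confidence"],2),(np.array(x["position"])*[640,480]).round(1).tolist(),atz(c,np.array(x["position"])*[640,480],.044).round(4)) for x in nets.place_of(c,"clip_seat")])
E
```

```text
clock: 18.9
tool_pos: [0.6722, -0.017, 0.1209]
eef_rot: [0.421, 0.907, -0.0, -0.001]
contact_force: [-0.1, 0.6, -1.3]
opening: 0.118
finger_force: 60.0
clock: 19.7
tool_pos: [0.6311, -0.2367, 0.1209]
eef_rot: [0.681, 0.733, -0.003, 0.001]
contact_force: [0.2, -0.2, -0.8]
opening: 0.111
finger_force: 60.0
[ 0.63309178 -0.2296353   0.12096388] -1.4903080869103056 0.11672230421740364 [ 0.36815546  0.89478114 -0.17298841  1.4989273   0.19449253  0.76611385
  0.19855663]
top [(0.6, [399.1, 161.1], array([ 0.6336, -0.2354,  0.044 ]))]
side [(0.56, [411.4, 282.9], array([ 0.6321, -0.2283,  0.044 ])), (0.28, [277.0, 264.7], array([ 0.379 , -0.0527,  0.044 ]))]
```

View pics/s10.png

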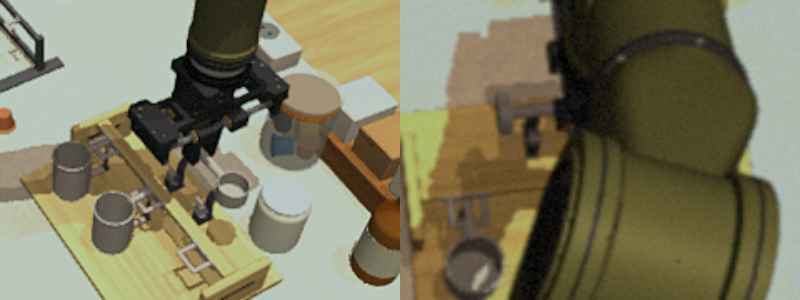

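```bash
python3 - <<'E'
from h import *
d=np.load("t8.npy");W=cloud("top",d)
o=np.array([.510,-.240]);a=.085;R=np.array([[np.cos(a),np.sin(a)],[-np.sin(a),np.cos(a)]])
L=np.dstack([(W[...,:2]-o)@R.T*1000,W[...,2]*1000]).reshape(-1,3)
def sel(x0,x1,y0,y1,z0,z1): return L[(L[:,0]>x0)&(L[:,0]<x1)&(L[:,1]>y0)&(L[:,1]<y1)&(L[:,2]>z0)&(L[:,2]<z1)]
for y0 in range(-140,140,35):
    s=sel(50,100,y0,y0+35,66,85); print("rail",y0+17,len(s),np.percentile(s[:,0],[4,50,96]).round(1))
for y0,y1 in((-55,-10),(10,55)):
    s=sel(95,160,y0,y1,28,75);print("clip",len(s),s.mean(0).round(1),np.percentile(s[:,0],[3,97]).round(1),np.percentile(s[:,1],[3,97]).round(1))
    h=s[s[:,2]>50];print("  high",h.round(0).tolist())
s=sel(20,140,135,165,66,82);print("board+",s.mean(0),np.percentile(s[:,0],[2,98]))
s=sel(20,140,-165,-135,66,82);print("board-",s.mean(0),np.percentile(s[:,0],[2,98]))
E
```

```text
rail -123 154 [55.9 71.2 81.6]
rail -88 153 [55.6 71.1 81.7]
rail -53 132 [65.  73.5 81.8]
rail -18 150 [57.7 71.9 82.1]
rail 17 176 [53.2 70.3 82.1]
rail 52 129 [65.9 74.2 82.6]
rail 87 174 [52.9 70.7 83. ]
rail 122 153 [53.4 72.7 82.9]
clip 100 [124.5 -30.9  50.7] [111.8 137.7] [-37.3 -25.3]
  high [[139.0, -28.0, 66.0], [138.0, -30.0, 67.0], [138.0, -32.0, 68.0], [137.0, -34.0, 71.0], [137.0, -36.0, 70.0], [137.0, -28.0, 66.0], [135.0, -29.0, 72.0], [138.0, -33.0, 60.0], [136.0, -34.0, 66.0], [136.0, -37.0, 63.0], [136.0, -26.0, 62.0], [135.0, -27.0, 65.0], [133.0, -29.0, 69.0], [135.0, -32.0, 63.0], [135.0, -35.0, 62.0], [135.0, -37.0, 59.0], [135.0, -26.0, 57.0], [133.0, -28.0, 60.0], [133.0, -30.0, 60.0], [133.0, -33.0, 59.0], [133.0, -35.0, 60.0], [133.0, -37.0, 59.0], [132.0, -26.0, 59.0], [133.0, -29.0, 53.0], [133.0, -31.0, 54.0], [131.0, -32.0, 59.0], [131.0, -35.0, 56.0], [131.0, -37.0, 56.0], [130.0, -26.0, 57.0], [130.0, -28.0, 55.0], [130.0, -31.0, 53.0], [130.0, -33.0, 55.0], [131.0, -36.0, 50.0], [120.0, -26.0, 59.0], [121.0, -30.0, 53.0], [119.0, -31.0, 60.0], [119.
[... 1019 characters left out ...]
[130.0, 34.0, 54.0], [131.0, 31.0, 51.0], [131.0, 29.0, 51.0], [122.0, 37.0, 53.0], [121.0, 35.0, 55.0], [120.0, 33.0, 57.0], [120.0, 31.0, 57.0], [119.0, 29.0, 59.0], [120.0, 26.0, 55.0], [118.0, 38.0, 58.0], [117.0, 36.0, 62.0], [117.0, 34.0, 60.0], [116.0, 32.0, 64.0], [115.0, 30.0, 68.0], [114.0, 28.0, 69.0], [116.0, 38.0, 57.0], [113.0, 37.0, 68.0], [114.0, 35.0, 63.0], [114.0, 32.0, 62.0], [113.0, 30.0, 64.0], [115.0, 27.0, 58.0], [114.0, 38.0, 56.0], [114.0, 36.0, 53.0], [115.0, 33.0, 50.0], [112.0, 32.0, 60.0], [113.0, 29.0, 56.0]]
board+ [ 78.77524949 148.2654046   73.86595326] [ 31.98151515 126.99609369]
board- [  77.28913841 -146.67538614   73.64846671] [ 30.50805295 126.16168735]
```

```bash
python3 -m pendant '[{"claw":0.05,"dx":0,"dy":0,"dz":-20,"twist":0},{"claw":0.05,"dx":0,"dy":0,"dz":-40,"twist":0},{"claw":0.05,"dx":0,"dy":0,"dz":-53,"twist":0},{"claw":0.05,"dx":0,"dy":0,"dz":-53,"twist":0}]' 60
python3 - <<'E'
from h import *
p,d=eyes.snapshot("side");W=cloud("side",d)
s=r.get_state();print(s["tool_pos"],s["contact_force"])
o=np.array([.509,-.239]);a=.082;R=np.array([[np.cos(a),np.sin(a)],[-np.sin(a),np.cos(a)]])
L=np.dstack([(W[...,:2]-o)@R.T*1000,W[...,2]*1000]).reshape(-1,3)
for y in range(-105,-15,10):
    k=L[(np.abs(L[:,0]-125)<22)&(np.abs(L[:,1]-y)<5)&(L[:,2]>45)&(L[:,2]<120)]
    if len(k): print(y,len(k),"x",np.percentile(k[:,0],[5,50,95]).round(),"z",np.percentile(k[:,2],[5,50,95]).round())
E
```

```text
clock: 20.3
tool_pos: [0.6328, -0.2269, 0.0664]
eef_rot: [0.676, 0.737, -0.001, -0.002]
contact_force: [0.6, 0.0, -0.4]
opening: 0.114
finger_force: 60.0
[ 0.6336997  -0.22759962  0.06771231] [-0.51517987  0.45190791 -0.46858724]
-85 67 x [111. 121. 134.] z [63. 75. 84.]
-75 60 x [106. 111. 144.] z [60. 71. 84.]
-65 91 x [106. 136. 144.] z [59. 66. 83.]
-55 104 x [110. 133. 141.] z [59. 70. 84.]
-45 46 x [116. 123. 132.] z [50. 77. 83.]
-35 48 x [115. 120. 134.] z [47. 75. 84.]
-25 25 x [119. 122. 130.] z [54. 80. 82.]
```

```bash
python3 -m pendant '[{"claw":0.05,"dx":0,"dy":0,"dz":-6,"twist":0},{"claw":0.05,"dx":0,"dy":0,"dz":-11,"twist":0},{"claw":0.05,"dx":0,"dy":0,"dz":-15,"twist":0},{"claw":0.05,"dx":0,"dy":0,"dz":-18,"twist":0}]' 60; python3 -m pendant '[{"claw":0.05,"dx":0,"dy":0,"dz":-4,"twist":0},{"claw":0.05,"dx":0,"dy":0,"dz":-8,"twist":0},{"claw":0.05,"dx":0,"dy":0,"dz":-8,"twist":0}]' 60
```

```text
clock: 20.75
tool_pos: [0.6343, -0.229, 0.0505]
eef_rot: [0.676, 0.736, 0.0, 0.0]
contact_force: [1.0, 0.3, 0.9]
opening: 0.118
finger_force: 60.0
clock: 21.05
tool_pos: [0.6354, -0.2293, 0.0435]
eef_rot: [0.677, 0.736, 0.001, 0.001]
contact_force: [1.1, 0.1, 3.8]
opening: 0.114
finger_force: 60.0
```

```bash
python3 -m pendant '[{"claw":0.05,"dx":0,"dy":0,"dz":-3,"twist":0},{"claw":0.05,"dx":0,"dy":0,"dz":-6,"twist":0},{"claw":0.05,"dx":0,"dy":0,"dz":-6,"twist":0}]' 60; python3 -m pendant '[{"claw":0.05,"dx":0,"dy":0,"dz":-3,"twist":0},{"claw":0.05,"dx":0,"dy":0,"dz":-5,"twist":0},{"claw":0.05,"dx":0,"dy":0,"dz":-5,"twist":0}]' 60
```

```text
clock: 21.35
tool_pos: [0.6354, -0.2296, 0.0374]
eef_rot: [0.677, 0.736, 0.001, 0.002]
contact_force: [1.8, 0.2, 3.1]
opening: 0.116
finger_force: 60.0
clock: 21.65
tool_pos: [0.6347, -0.2292, 0.0331]
eef_rot: [0.676, 0.737, 0.0, 0.001]
contact_force: [-1.4, 0.8, 12.4]
opening: 0.113
finger_force: 60.0
```

```bash
python3 -m pendant '[{"claw":0.05,"dx":0,"dy":0,"dz":-2,"twist":0},{"claw":0.05,"dx":0,"dy":0,"dz":-3,"twist":0},{"claw":0.05,"dx":0,"dy":0,"dz":-3,"twist":0}]' 60
```

```text
clock: 21.95
tool_pos: [0.6347, -0.2293, 0.0328]
eef_rot: [0.676, 0.736, 0.0, 0.001]
contact_force: [-7.2, 2.1, 29.7]
opening: 0.116
finger_force: 60.0
```

```bash
python3 -m pendant '[{"claw":0.05,"dx":0,"dy":0,"dz":3,"twist":0},{"claw":0.25,"dx":0,"dy":0,"dz":3,"twist":0},{"claw":0.35,"dx":0,"dy":0,"dz":3,"twist":0},{"claw":0.35,"dx":0,"dy":0,"dz":3,"twist":0},{"claw":0.35,"dx":0,"dy":0,"dz":3,"twist":0},{"claw":0.35,"dx":0,"dy":0,"dz":30,"twist":0},{"claw":0.35,"dx":0,"dy":0,"dz":70,"twist":0},{"claw":0.35,"dx":0,"dy":0,"dz":115,"twist":0}]' 60
python3 -m pendant '[{"claw":0.35,"dx":-20,"dy":50,"dz":30,"twist":0},{"claw":0.35,"dx":-40,"dy":100,"dz":60,"twist":0},{"claw":0.35,"dx":-60,"dy":150,"dz":80,"twist":0},{"claw":0.35,"dx":-80,"dy":200,"dz":80,"twist":0},{"claw":0.35,"dx":-100,"dy":250,"dz":80,"twist":0},{"claw":0.35,"dx":-120,"dy":300,"dz":80,"twist":0},{"claw":0.35,"dx":-140,"dy":350,"dz":80,"twist":0},{"claw":0.35,"dx":-160,"dy":400,"dz":80,"twist":0}]' 60
python3 - <<'E'
from h import *
o=np.array([.509,-.239]);a=.082;R=np.array([[np.cos(a),np.sin(a)],[-np.sin(a),np.cos(a)]])
for c in("top","side"):
    p,d=eyes.snapshot(c);W=cloud(c,d);cv2.imwrite(f"pics/{c}_end.png",p)
    L=np.dstack([(W[...,:2]-o)@R.T*1000,W[...,2]*1000]).reshape(-1,3)
    for y in range(-100,75,10):
        k=L[(np.abs(L[:,0]-125)<24)&(np.abs(L[:,1]-y)<5)&(L[:,2]>30)&(L[:,2]<120)]
        if len(k): print(c,y,len(k),"x",np.percentile(k[:,0],[5,50,95]).round(),"z",np.percentile(k[:,2],[5,50,95]).round())
    for y in (0,102):
        k=L[(np.hypot(L[:,0],L[:,1]-y)<32)&(L[:,2]>60)];print("cup",y,k.mean(0).round(1),np.percentile(k[:,2],[50,95]).round(1))
    for q in("cup0","scoop"):print(q,[(round(x["confidence"],2),(np.array(x["position"])*[640,480]).round(0).tolist()) for x in nets.place_of(c,q)])
E
```

```text
clock: 22.75
tool_pos: [0.6327, -0.2286, 0.143]
eef_rot: [0.676, 0.737, -0.001, -0.002]
contact_force: [0.2, -0.4, -0.2]
opening: 0.349
finger_force: 0.0
clock: 23.55
tool_pos: [0.4908, 0.1281, 0.2232]
eef_rot: [0.677, 0.736, -0.0, -0.0]
contact_force: [0.6, 0.7, 0.1]
opening: 0.35
finger_force: 0.0
top -90 7 x [119. 124. 132.] z [43. 51. 52.]
top -80 49 x [110. 130. 141.] z [31. 38. 53.]
top -70 41 x [105. 137. 145.] z [31. 36. 53.]
top -60 43 x [107. 126. 144.] z [30. 34. 52.]
top -50 35 x [111. 121. 137.] z [32. 47. 54.]
top -40 36 x [114. 126. 137.] z [38. 54. 66.]
top -30 68 x [113. 125. 138.] z [37. 53. 67.]
top -20 20 x [120. 124. 129.] z [46. 49. 54.]
top -10 27 x [120. 124. 130.] z [41. 48. 52.]
top 0 20 x [119. 124. 130.] z [44. 49. 53.]
top 10 23 x [119. 124. 130.] z [42. 49. 53.]
top 20 22 x [119. 124. 129.] z [47. 49. 53.]
top 30 65 x [113. 126. 138.] z [35. 52. 66.]
top 40 42 x [115. 124. 137.] z [32. 51. 65.]
top 50 26 x [119. 123. 130.] z [43. 49. 54.]
top 60 28 x [110. 123. 135.] z [47. 52. 63.]
top 70 78 x [108. 120. 140.] z [42. 58. 65.]
cup 0 [ 6.5 -0.5 75.8] [78.
[... 545 characters left out ...]
x [120. 122. 130.] z [42. 47. 50.]
side -10 22 x [120. 124. 131.] z [45. 47. 50.]
side 0 24 x [119. 123. 130.] z [41. 47. 50.]
side 10 20 x [120. 123. 129.] z [44. 48. 51.]
side 20 62 x [115. 122. 137.] z [32. 47. 62.]
side 30 69 x [114. 126. 139.] z [36. 51. 66.]
side 40 11 x [118. 122. 133.] z [46. 49. 54.]
side 50 21 x [119. 122. 127.] z [43. 47. 51.]
side 60 99 x [109. 122. 140.] z [34. 50. 60.]
side 70 38 x [108. 118. 132.] z [41. 58. 62.]
cup 0 [ 5.  -1.6 72.6] [72.8 82.3]
cup 102 [ 3.5 98.1 72.1] [72.3 81.9]
cup0 [(0.8, [341.0, 281.0]), (0.74, [384.0, 292.0]), (0.59, [365.0, 315.0])]
scoop [(0.97, [490.0, 406.0]), (0.89, [198.0, 186.0]), (0.73, [412.0, 287.0]), (0.72, [256.0, 384.0])]
```

```bash
python3 -c "
from plant import r
print(r.finish_job())"
```

```text
the job is handed in; nothing more can be done
None
```

I handed the job in: both cups present are clipped to the middle and +y eyes and stand on the tray, and the scoop's handle is pressed home in the two clips. Depth readings put the cups and handle at the right heights and the jaw tips back at their shut position; I couldn't see directly that the cup gates are shut.

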